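Finish the crosswise stack of slats on the drying stand and start its fan

TASK

Finish the half-built drying stack: take the three slats from the sloping rack and lay them flat, one in the free place of the second layer, then two crosswise on top as the third layer, each in line with its stop post and pushed up so that its end touches the post. When the stack is complete and not before, flip the fan's toggle on; the slats already stacked stay in place and the crockery is not to be knocked about.

Things in the scene. Friction and masses are not known exactly. Their poses are not given: they have to be found in the camera images.
- stand: cream drying stand, fixed. Origin on the counter under its middle, z up. Base 215 x 205 x 30 mm; two rails (tops 40 mm up) carry a half-built stack: bottom layer, two slats along stand x at y = +45 and -45 mm, centres 48 mm up; second layer, along y, one slat at x = +45, centre 64 mm up, the one at x = -45 missing; third layer, along x, centres 80 mm up, at y = +45 and -45, empty.
- stop_second (a point): middle of the inner face of the stop post for the missing second-layer slat, at that slat's centre height: stand x = -45, y = -85, z = 64 mm. The slat lies along stand y with its -y end on this face. The stand has four such rigid steel posts, 30 mm wide, 8 mm thick, tops 100 mm up, one per stack place and side: two at -y, two at +x.
- stop_left (a point): middle of the inner face of the stop post for the third-layer slat at stand y = +45, at its centre height: stand x = 85, y = 45, z = 80 mm. The slat lies along stand x with its +x end on this face
- stop_right (a point): the same for the third-layer slat at stand y = -45: stand x = 85, y = -45, z = 80 mm
- toggle (a joint): fan toggle lever on a block (top 51 mm up) at the stand's -y side, hinged about the stand's y axis at stand x = 0, y = -145, z = 55 mm. 0 = off (leans 0.5 rad to stand -x), 1.0 = on (leans 0.5 rad to +x). No spring; weighted, so past the middle (0.5) it drops by itself to the end on that side. Under 1 N at the tip moves it.
- toggle_tip (a point): centre of the toggle's 22 mm black ball end, 70 mm from its hinge
- rack: steel draining rack, fixed, 224 mm wide (y). Origin on the counter under the middle slat, z up. Two cross bars, 90 mm apart up the slope, carry three slats side by side 65 mm apart, sloping up 35 degrees towards rack +x, away from the robot; centres about 80 to 87 mm up. Nothing is under the middle of a slat: fingertips may pass 20 mm below it there.
- slat_a: loose plain beech slat, 28 mm wide, 16 mm thick, hand sawn: each has its own length, between 138 and 162 mm. Starts on the rack, running up the slope, wide face on the bars, foot on the lip. Origin at the slat's centre; x along its length (either way), y across its width, z through its thickness. About 45 g.
- slat_b: loose plain beech slat, 28 mm wide, 16 mm thick, hand sawn: each has its own length, between 138 and 162 mm. Starts on the rack, running up the slope, wide face on the bars, foot on the lip. Origin at the slat's centre; x along its length (either way), y across its width, z through its thickness. About 45 g.
- slat_c: loose plain beech slat, 28 mm wide, 16 mm thick, hand sawn: each has its own length, between 138 and 162 mm. Starts on the rack, running up the slope, wide face on the bars, foot on the lip. Origin at the slat's centre; x along its length (either way), y across its width, z through its thickness. About 45 g.
- laid_1: beech slat already lying in the bottom layer at stand y = -45 mm, 150 x 28 x 16 mm. Loose; origin at its centre, x along its length
- laid_2: beech slat already lying in the bottom layer at stand y = +45 mm, 150 x 28 x 16 mm. Loose; origin at its centre, x along its length
- laid_3: beech slat already lying in the second layer at stand x = +45 mm, along stand y, 150 x 28 x 16 mm. Loose; origin at its centre, x along its length
- mug: bystander: white china mug, 76 mm across, 85 mm high; origin under its centre
- dish: bystander: low white china bowl, 110 mm across, 35 mm high; origin under its centre
- carafe: bystander: stoppered glass carafe, 76 mm across, 190 mm high; origin under its centre
- jar: bystander: amber glass jar, 68 mm across, 90 mm high; origin under its centre
- sugar_bowl: bystander: blue china bowl, 84 mm across, 60 mm high; origin under its centre
- spoon: bystander: steel spoon 170 mm long, lying on the counter; origin under its centre
Mind the look-alikes: they are no part of the job. What is shaped like the slat_a but green or red is not meant.

How it is judged:
By the outcome, as a careful person would: the job done as asked, in the order asked, and still so for the second after the job is handed in, with the robot touching nothing.
It also fails if it takes over 72 s, if anything falls off the work surface, if the arm or the gripper's body presses on something with over 40 N, if the wrist force passes 120 N, or if a joint passes its speed limit or range.

ROBOT

A 6-joint arm with a two-finger parallel gripper is mounted at the origin on the work surface. World frame = base frame: x ahead of the robot, y to its left, z up, the work surface at z = 0. Lengths are in m, angles in rad, forces in N, time in s.
With the tool pointing down it reaches from about 0.35 to 0.725 m from the base axis. Payload 6 kg.
Tool frame: the origin (TCP) lies between the finger pads; the fingertips stand 8 mm ahead of it and the grasp point (between the pads) lies 11 mm behind it; z points along the fingers, y is the line along which they close (so a half turn about z gives the same grasp; the last joint's range is limited). The gripper opens to 85 mm and grips with 20 to 120 N. Pads are 22 mm wide; open, the fingers measure 114 mm over their backs; the gripper's body (76 mm by 85 mm) begins 54 mm behind the grasp point. The pads swing forward as they close: fully open they stand 13 mm farther back than shut.
Start: joints at [1.454, 0.04, 0.085, 0, -1.615, -0.334], TCP at [0.261, 0.54, 0.239] pointing down, gripper open.
Joint ranges: [-2.56, 2.56], [-1.29, 2.01], [-1.08, 1.49], [-3.29, 1.98], [-2.81, -0.18], [-2.99, 2.99]. Speed limits (rad/s): [2.57, 2.57, 3.01, 3.14, 3.14, 3.14].

INTERFACE

Orientations are given as a rotation vector (axis times angle).
In Python, from cell import robot gives the robot as it stands.
- The arm moves only by the tool play_rows, never from a script. Its argument "targets" is text: rows parted by semicolons, each of 5 numbers parted by spaces: the opening, from 0 (shut) to 1 (fully open), then the shift along the tool's x, y, z in cm, then the turn about the tool's z in rad. A call has 1 to 20 rows; each row shifts and turns the commanded pose from where the row before left it, along the tool's axes as they then stand; what a row does not reach is not made up. A row lasts 1/10 s, in which the tool goes at most 50 mm and 8.59 degrees, less where a joint would pass 70% of its speed; a pose out of reach is approached as far as the arm can. A call is refused whole if a number of a shift passes 5 or a number of a turn 0.15, either way. A call with a gripper value outside its range is refused whole. The fingers move at their own pace and stop on an object; the grip force is fixed at half the most. Time passes only in rows, so rows that do not move let the fingers close. It gives the time, the measured TCP pose, the force, the opening and the grip force at its end, in the units of the state.
- robot.sense(): the state, without advancing time (a new reading comes with each control period).
- robot.camera(name): name is "scene" or "side" or "wrist"; returns a dict with "frame" (400x640x3 uint8, red, green, blue), "range_z" (400x640 float32, m along the optical axis (not along the pixel's ray), 0 where there is no reading), "intrinsics" (3x3 intrinsics, pixels), "extrinsics" (4x4, takes a point from world to camera coordinates). Camera axes: x right, y down, z forward; pixel columns grow to the right and rows downward; lengths in m; the calibration is good to about 2 mm. A picture is of the moment at which its call begins.
- robot.hand_in(): hands the job in; it is judged then, once.
The state is a dict: "clock": time; "joint_positions": joint angles; "joint_vel": joint speeds; "effort": joint torques, N m; "ee_pos": TCP position; "orientation": TCP orientation; "contact_force": force on the tool from outside, world axes, zero at the start; "moment": the same for the moment, N m; "finger_gap": opening from 0.0 (shut) to 1.0 (fully open); "finger_force": force on a finger pad.
Only numpy, scipy, OpenCV 4.12 (cv2) and the standard library are available. Lean on these libraries where they do the work, as an engineer would, in place of code of your own. Each camera call takes 0.05 s, during which the arm holds its last target. There are 200 camera calls.

## Working session

There is one attempt and no reset: what is moved stays moved. The work goes in short steps, Python scripts to look and compute and a tool call to move; the robot and the scene stay as the last step left them, time stands still between calls to the robot, and variables do not carry over. Pictures are saved under pics/ and viewed, at most 10 in all, crops included, and the job is handed in when it is done.

Besides the shell and the picture viewer there is one more tool, called after "Emit:" as a command line: name --argument value ..., lists and objects as JSON in quotes. play_rows: Moves the arm, as the interface text tells. Its arguments: {"type":"object","properties":{"targets":{"type":"string"}},"required":["targets"]}

```bash
ls; mkdir -p pics; python3 - <<'E'
from cell import robot
import cv2,numpy as np
s=robot.sense();print({k:np.round(v,3).tolist() for k,v in s.items()})
for n in("scene","side"):
    c=robot.camera(n);cv2.imwrite(f"pics/{n}0.png",c["frame"][:,:,::-1]);np.savez(f"{n}0.npz",**c)
    print(n,c["intrinsics"].round(1).tolist(),c["extrinsics"].round(4).tolist())
a=cv2.imread("pics/scene0.png");b=cv2.imread("pics/side0.png")
E
```

```text
pics
{'clock': 0.0, 'joint_positions': [1.454, 0.041, 0.084, -0.0, -1.616, -0.334], 'joint_vel': [0.001, 0.0, 0.0, 0.0, 0.001, 0.0], 'effort': [-0.0, -36.818, 34.743, 6.933, -0.005, 0.0], 'ee_pos': [0.261, 0.54, 0.238], 'orientation': [3.06, -0.702, -0.0], 'contact_force': [0.153, -0.972, 0.498], 'moment': [-0.026, -0.014, -0.014], 'finger_force': 0.0, 'finger_gap': 1.001}
scene [[368.4, 0.0, 322.5], [0.0, 368.4, 205.6], [0.0, 0.0, 1.0]] [[0.7395, 0.673, -0.0171, -0.3956], [0.4026, -0.4625, -0.7899, -0.1059], [-0.5395, 0.5772, -0.6129, 1.3842], [0.0, 0.0, 0.0, 1.0]]
side [[516.2, 0.0, 325.3], [0.0, 516.2, 192.6], [0.0, 0.0, 1.0]] [[0.9976, -0.0687, 0.0112, -0.4996], [-0.0466, -0.7793, -0.6249, 0.1269], [0.0516, 0.6229, -0.7806, 1.5054], [0.0, 0.0, 0.0, 1.0]]
```

View pics/scene0.png

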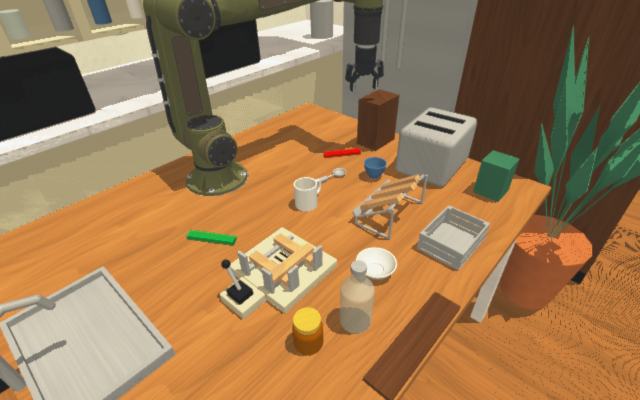

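View pics/side0.png

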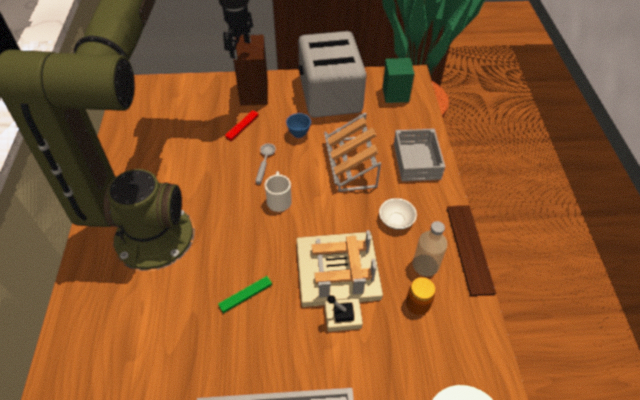

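The scene view shows the rack with three beech slats at about (390,195), the stand at (282,265), the toggle ball at (226,264), and the look-alikes: green at (212,238) and red at (342,153). In the side view the rack is at (352,148), the stand at (338,265) and the toggle at (340,307). Next I'll build height maps from both views.

```bash
cat > h.py <<'E'
import numpy as np,cv2
from cell import robot
def cloud(c):
    K,T,d=c["intrinsics"],c["extrinsics"],c["range_z"]
    v,u=np.mgrid[0:d.shape[0],0:d.shape[1]]
    P=np.stack([(u-K[0,2])/K[0,0]*d,(v-K[1,2])/K[1,1]*d,d],-1)
    W=(P-T[:3,3])@T[:3,:3]; W[d<=0]=np.nan
    return W
def proj(c,p):
    q=c["extrinsics"][:3,:3]@np.asarray(p)+c["extrinsics"][:3,3]; q=c["intrinsics"]@q; return q[:2]/q[2]
E
python3 - <<'E'
from h import *
tiles=[]
for n in("scene","side"):
    c=np.load(n+"0.npz");W=cloud(c);f=c["frame"]
    x,y,z=W[...,0],W[...,1],W[...,2]
    # top-down: x 0.3..0.8, y -0.35..0.45 at 1px/1.5mm ; right=+x, up=+y
    im=np.zeros((534,334,3),np.uint8)
    ok=(x>.3)&(x<.8)&(y>-.35)&(y<.45)&(z>-.02)&(z<.3)
    o=np.argsort(z[ok]);X=((x[ok]-.3)/.0015).astype(int)[o];Y=((.45-y[ok])/.0015).astype(int)[o]
    col=f[ok][o][:,::-1]
    for dx in(0,1):
        for dy in(0,1):
            im[np.clip(Y+dy,0,533),np.clip(X+dx,0,333)]=col
    print(n,np.nanmedian(z[ok&(abs(z)<.015)]))
    tiles.append(im)
cv2.imwrite("pics/top.png",np.hstack(tiles))
E
```

```text
scene -0.0005278486695088462
side 0.0009115386905754963
```

View pics/top.png

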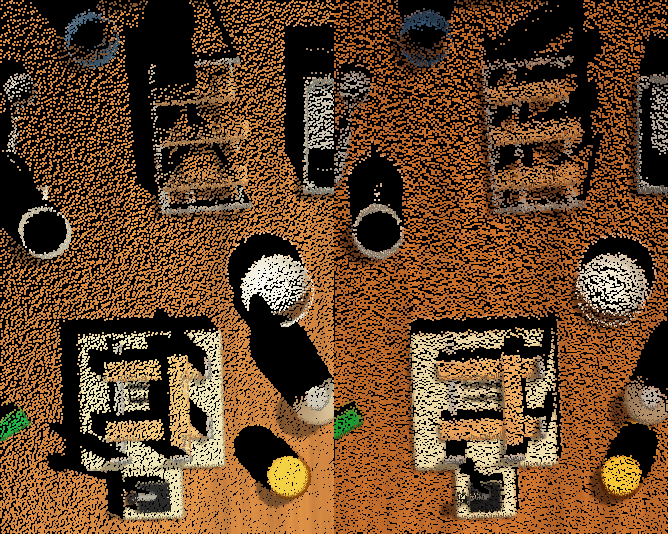

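The top-down maps show the rack slats running along world +x, at about (205,135) in the left tile and around rows 90–180 in the right. The stand is nearly world-aligned at (150,395) with the posts on its +x and -y sides. The carafe stands close at its +x side. Now the fits.

```bash
python3 - <<'E'
from h import *
np.set_printoptions(precision=4,suppress=True)
def rect(P,name):
    r=cv2.minAreaRect((P[:,:2]*1000).astype(np.float32)); print(name,len(P),np.round(r[0],1),np.round(r[1],1),round(r[2],2),'z',np.median(P[:,2]).round(4))
for n in("scene","side"):
    c=np.load(n+"0.npz");W=cloud(c).reshape(-1,3);hsv=cv2.cvtColor(c["frame"],cv2.COLOR_RGB2HSV).reshape(-1,3).astype(int)
    print(n); x,y,z=W.T
    S=(x>.36)&(x<.66)&(y>-.3)&(y<-.0)
    H,Sa,V=hsv.T
    beech=(H>5)&(H<22)&(Sa>90)&(V>100)
    b=S&(z>.024)&(z<.036)&(Sa<110)&(V>120)&(y>-.262); rect(W[b],"base")
    for lo,hi,nm in((.05,.061,"bottom"),(.066,.078,"second")):
        m=S&beech&(z>lo)&(z<hi)
        L,lab,st,ce=(None,)*4
        P=W[m]
        if nm=="second": rect(P,nm)
        else:
            for q in (P[P[:,1]>-.15],P[P[:,1]<-.15]): rect(q,nm)
    m=S&(z>.094)&(z<.106)&(Sa<90)
    P=W[m]; k=cv2.partition(np.c_[(P[:,:2]*1000)].astype(np.int32).tolist(),lambda a,b:abs(a[0]-b[0])+abs(a[1]-b[1])<12) if hasattr(cv2,'partition') else None
    from scipy.cluster.hierarchy import fcluster,linkage
    k=fcluster(linkage(P[:,:2],'single'),.012,'distance')
    for i in set(k):
        if (k==i).sum()>8: rect(P[k==i],"post")
    # toggle ball: dark high
    m=S&(y<-.2)&(z>.085)&(z<.14)&(V<60); print("ball",W[m].mean(0),W[m].min(0),W[m].max(0),m.sum())
    # rack slats
    R=(x>.5)&(x<.7)&(y>.1)&(y<.4)&(z>.045)&(z<.16)&beech
    P=W[R]; k=fcluster(linkage(P,'single'),.008,'distance')
    for i in set(k):
        Q=P[k==i]
        if len(Q)<60: continue
        ce=Q.mean(0); u,s,vt=np.linalg.svd(Q-ce); d=vt[0]*np.sign(vt[0][0]); t=(Q-ce)@d
        print("slat",len(Q),"mid",ce+d*(t.min()+t.max())/2,"len",np.ptp(t),"dir",d,"slope",np.degrees(np.arcsin(d[2])),"yaw",np.degrees(np.arctan2(d[1],d[0])),"w",np.ptp((Q-ce)@vt[1]))
E
```

```text
scene
base 2342 [ 526.1 -154. ] [215.7 218.1] 1.67 z 0.0293
bottom 291 [ 530.8 -107.5] [ 55.5 149. ] 78.07 z 0.0552
bottom 326 [ 534.9 -203.1] [142.9  76.3] 15.48 z 0.0553
second 486 [ 562.  -194.1] [223.9  55.7] 78.86 z 0.0711
post 34 [ 481.  -240.7] [29.4  8.1] 3.86 z 0.0991
post 18 [ 506. -295.] [8.5 9. ] 6.97 z 0.1
post 38 [ 610.5 -102.1] [ 8.2 31.1] 0.19 z 0.0986
post 45 [ 614.2 -191.6] [29.4  9.9] 86.89 z 0.0986
post 43 [ 571.2 -237.4] [30.1  8.5] 2.13 z 0.0987
ball [ 0.5009 -0.2954  0.1217] [ 0.4949 -0.2999  0.1125] [ 0.5055 -0.2888  0.1284] 26
slat 228 mid [0.5918 0.3046 0.0861] len 0.1351270555750135 dir [0.8244 0.1093 0.5553] slope 33.73237397264441 yaw 7.549189097461991 w 0.03475100468835981
slat 329 mid [0.604  0.2444 0.0898] len 0.15842805072316496 dir [0.8241 0.0933 0.5588] slope 33.97028842792707 yaw 6.4600203611322895 w 0.0353805635407045
slat 329 mid [0.6038 0.1764 0.0861] len 0.1571010121046021 dir [0.8235 0.0992 0.5585] slope 33.95312075730899 yaw 6.868544664233773 w 0.033097352112600384
side
base 2690 [ 524.6 -154.2] [213.6 218.3] 2.07 z 0.0305
bottom 401 [ 530.6 
[... 251 characters left out ...]
 27 [ 610.  -101.9] [32.   8.5] 86.56 z 0.1003
post 35 [ 613.  -190.6] [ 8.8 30.6] 2.87 z 0.0994
post 44 [ 570.4 -236.9] [29.7 10.9] 7.04 z 0.0997
ball [ 0.4919 -0.2952  0.1253] [ 0.4854 -0.2999  0.1182] [ 0.5001 -0.2878  0.1326] 27
slat 471 mid [0.603  0.1815 0.0891] len 0.15194213578689117 dir [0.8211 0.0692 0.5665] slope 34.50999444454654 yaw 4.818374742643678 w 0.044885905333694354
slat 395 mid [0.588  0.3087 0.0857] len 0.14622519504173032 dir [0.8212 0.0604 0.5674] slope 34.56944368873436 yaw 4.205009854059997 w 0.040744299967069394
slat 481 mid [0.6016 0.2489 0.0917] len 0.16282657355771285 dir [0.8219 0.0699 0.5653] slope 34.42566812103217 yaw 4.863150421554295 w 0.036448823820935616
```

Stand fit from the posts: origin (0.523, -0.149), yaw 0.031. It agrees with the base, laid_3 and ball positions in both views. I'm moving above the rack for a wrist view.

Candidates (scene pixel):
- Beech on the rack: about (380,205), (392,192), (405,182). These match the description.
- Green slat (212,238) and red slat (342,153): look-alikes, not wanted.
- Beech slats on the stand (282,262): already stacked.
- Dark board (412,345): not wanted.

I choose the three beech slats on the rack.

Emit:
play_rows --targets "0.55 0 0 -1.5 -0.138; 0.55 0 0 -1.5 -0.138; 0.55 0 0 -1.5 -0.138; 0.55 0 0 -1.5 -0.138; 0.55 3 3.32 0 0; 0.55 3 3.32 0 0; 0.55 3 3.32 0 0; 0.55 3 3.32 0 0; 0.55 3 3.32 0 0; 0.55 3 3.32 0 0; 0.55 3 3.32 0 0; 0.55 3 3.32 0 0; 0.55 3 3.32 0 0; 0.55 3 3.32 0 0; 0.55 0 0 0 0; 0.55 0 0 0 0"

```text
clock: 1.7
ee_pos: [0.5939, 0.2392, 0.2981]
orientation: [3.137, 0.155, -0.003]
contact_force: [0.3, 0.7, -0.5]
finger_gap: 0.548
finger_force: 0.0
```

```bash
python3 - <<'E'
from h import *
s=robot.sense();print({k:np.round(v,3).tolist() for k,v in s.items()})
c=robot.camera("wrist");cv2.imwrite("pics/wrist1.png",c["frame"][:,:,::-1]);np.savez("wrist1.npz",**c);print(c["intrinsics"].round(1).tolist(),c["extrinsics"].round(3).tolist())
E
```

```text
{'clock': 1.7, 'joint_positions': [0.695, 0.165, 0.327, -0.0, -1.734, 0.975], 'joint_vel': [0.039, -0.025, -0.007, 0.0, -0.0, -0.003], 'effort': [-1.366, -42.172, 34.483, 6.952, -0.011, 0.074], 'ee_pos': [0.594, 0.239, 0.298], 'orientation': [3.137, 0.155, -0.003], 'contact_force': [0.269, 0.686, -0.509], 'moment': [0.061, -0.011, 0.024], 'finger_force': 0.0, 'finger_gap': 0.548}
[[311.9, 0.0, 320.8], [0.0, 311.9, 200.3], [0.0, 0.0, 1.0]] [[0.1, -0.995, 0.001, 0.178], [-0.944, -0.095, 0.316, 0.524], [-0.314, -0.033, -0.949, 0.63], [0.0, 0.0, 0.0, 1.0]]
```

View pics/wrist1.png

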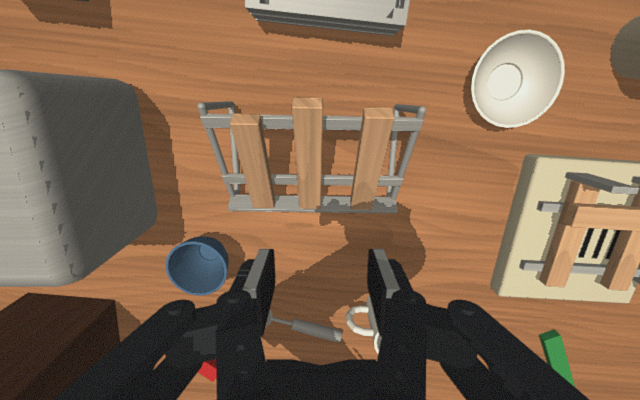

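The wrist crop shows three plain beech slats on the steel rack: left (252,162), middle (308,150), right (372,158). Nothing green or red is among them, so the choice holds.

```bash
cat > rk.py <<'E'
from h import *
from scipy import ndimage
def slats(c,p=True):
    W=cloud(c);h=cv2.cvtColor(c["frame"],cv2.COLOR_RGB2HSV);x,y,z=np.moveaxis(W,-1,0)
    ok=(x>.5)&(x<.72)&(y>.1)&(y<.4)&(z>.045)&(z<.17)&(h[...,1]>80)&(h[...,2]>70)&(h[...,0]<25)
    lab,n=ndimage.label(ok)
    for i in range(1,n+1):
        Q=W[lab==i]
        if len(Q)<200: continue
        g=Q
        for _ in range(6):   # robust plane
            ce=np.median(g,0) if _==0 else g.mean(0);vt=np.linalg.svd(g-ce)[2];nn=vt[2]*np.sign(vt[2][2]); r=(Q-ce)@nn; g=Q[abs(r)<.0025]
        ax=np.array([np.cos(.1),np.sin(.1),0]);e1=ax-nn*(ax@nn);e1/=np.linalg.norm(e1);e2=np.cross(nn,e1)
        r=cv2.minAreaRect(np.c_[(g-ce)@e1,(g-ce)@e2].astype(np.float32)*1000)
        b=cv2.boxPoints(r);k=[b[j]-b[j-1] for j in range(4)];d=max(k,key=lambda v:np.linalg.norm(v));d=d*np.sign(d[0])/np.linalg.norm(d)
        D=e1*d[0]+e2*d[1];C=ce+(e1*r[0][0]+e2*r[0][1])/1000-nn*.008
        print("centre",C.round(4),"size",np.round(r[1],1),"yaw",np.arctan2(D[1],D[0]).round(3),"slope",np.degrees(np.arcsin(D[2])).round(1),len(g),len(Q))
if __name__=="__main__":
    for n in("wrist1","scene0","side0"): print(n);slats(np.load(n+".npz"))
E
python3 rk.py
```

```text
wrist1
centre [0.604  0.254  0.0873] size [ 27.9 159.6] yaw 0.083 slope 34.9 2650 2896
centre [0.6051 0.1867 0.0841] size [ 28.  150.7] yaw 0.084 slope 34.9 2412 2782
centre [0.5911 0.3137 0.0818] size [ 28.1 139. ] yaw 0.085 slope 34.8 2141 2583
scene0
centre [0.605  0.2477 0.0835] size [163.  158.8] yaw 0.094 slope 33.6 315 900
side0
centre [0.5976 0.3261 0.076 ] size [ 70.2 146.2] yaw 0.056 slope 33.0 112 455
centre [0.6032 0.2524 0.0862] size [ 34.1 162.2] yaw 0.085 slope 34.6 249 495
centre [0.6053 0.185  0.0829] size [ 34.3 152.8] yaw 0.076 slope 34.7 250 489
```

Wrist fit: the lengths are right 151, middle 160 and left 139 mm, with yaw 0.084 and slope 35°. The side view agrees. I'll take the right one first, gripped at its middle.

Emit:
play_rows --targets "0.55 0.34 2.67 -0 0.015; 0.55 0.34 2.66 0 0; 0.55 0 0 4 0; 0.55 0 0 4 0; 0.55 0 0 4 0; 0.55 0 0 4 0; 0.55 0 0 3 0; 0.55 0 0 2.9 0; 0.55 0 0 0 0; 0.55 0 0 0 0; 0 0 0 0 0; 0 0 0 0 0; 0 0 0 0 0; 0 0 0 0 0"

```text
clock: 3.15
ee_pos: [0.6063, 0.1884, 0.0835]
orientation: [-3.137, -0.136, -0.006]
contact_force: [-1.8, 1.2, 5.8]
finger_gap: 0.314
finger_force: 59.7
```

Emit:
play_rows --targets "0 0 0 -2 0; 0 0 0 -4 0; 0 0 0 -4 0; 0 -1.9 3.15 0 0; 0 -1.9 3.15 0 0; 0 -1.9 3.15 0 0; 0 -1.9 3.15 0 0; 0 0 0 4 0; 0 0 0 4 0; 0 0 0 2.5 0; 0 0 0 1 0; 0 0 0 0 0; 0 0 0 0 0"

```text
clock: 4.45
ee_pos: [0.5414, 0.0558, 0.0674]
orientation: [-3.138, -0.136, -0.004]
contact_force: [0.9, 0.8, 0.7]
finger_gap: 0.312
finger_force: 58.9
```

```bash
python3 - <<'E'
from h import *
s=robot.sense();print(s["ee_pos"],s["contact_force"])
c=robot.camera("side");u=proj(c,s["ee_pos"]).astype(int);print(u)
f=c["frame"][u[1]-90:u[1]+90,u[0]-120:u[0]+120,::-1]
c=robot.camera("wrist");cv2.imwrite("pics/w2.png",np.hstack([cv2.resize(f,(400,300)),cv2.resize(c["frame"][:,:,::-1],(400,300))]))
E
```

```text
[0.5413688  0.05583153 0.06737694] [0.85018672 0.79256371 0.69009634]
[338 198]
```

View pics/w2.png

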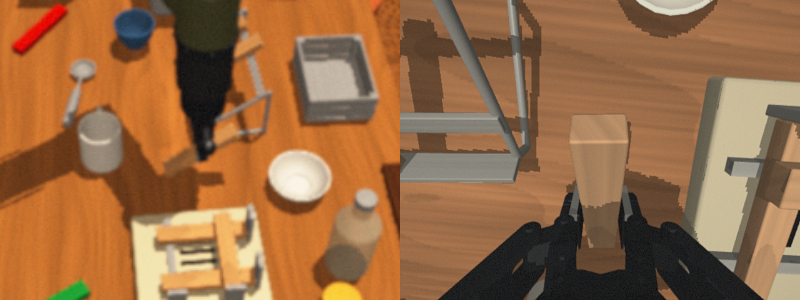

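The slat is held across its middle and tilted (left tile at (190,150), right tile at (597,180)). Next I press its low end on the bare counter to turn it level in the pads.

Emit:
play_rows --targets "0 0 0 1.5 0; 0 0.3 0 0.6 0; 0 0.3 0 0.6 0; 0 0.3 0 0.6 0; 0 0 0 0 0"

```text
clock: 5.05
ee_pos: [0.552, 0.0563, 0.0345]
orientation: [3.138, 0.137, 0.009]
contact_force: [3.2, -1.5, 10.0]
finger_gap: 0.313
finger_force: 60.5
```

Pivoting at about 10 N. I continue.

Emit:
play_rows --targets "0 0.2 0 0.6 0; 0 0.2 0 0.6 0; 0 0.1 0 0.5 0; 0 0 0 0.3 0; 0 0 0 0.2 0; 0 0 0 0 0"

```text
clock: 5.65
ee_pos: [0.5578, 0.0574, 0.0132]
orientation: [-3.138, -0.137, -0.013]
contact_force: [6.1, 0.2, 8.8]
finger_gap: 0.315
finger_force: 61.7
```

```bash
cat > held.py <<'E'
from h import *
def held():
    s=robot.sense();c=robot.camera("wrist");W=cloud(c);h=cv2.cvtColor(c["frame"],cv2.COLOR_RGB2HSV)
    p=s["ee_pos"];a=np.asarray(s["orientation"]);R=cv2.Rodrigues(a)[0]
    T=(W-p)@R
    ok=(abs(T[...,1])<.012)&(T[...,0]>.012)&(T[...,0]<.11)&(abs(T[...,2])<.06)&(h[...,0]<25)&(h[...,1]>80)
    Q=T[ok]
    q=Q
    for _ in range(8):
        k=np.polyfit(q[:,0],q[:,2],1) ; r=Q[:,2]-np.polyval(k,Q[:,0]); q=Q[abs(r)<(.004 if _<4 else .002)]
    print("tcp",np.round(p,4),"rot",np.round(a,3),"F",np.round(s["contact_force"],1))
    print("pts",len(Q),len(q),"pitch deg (far end up +)",np.degrees(np.arctan(-k[0])).round(2),"top at centre, tool z mm",round(k[1]*1e3,2),"far end x mm",round(q[:,0].max()*1e3,1))
    for x0 in(0.03,.05,.07):
        m=q[abs(q[:,0]-x0)<.004]
        if len(m): print(x0,"y range",m[:,1].min().round(4),m[:,1].max().round(4))
if __name__=="__main__": held()
E
python3 held.py
```

```text
tcp [0.5578 0.0574 0.0132] rot [-3.138 -0.137 -0.013] F [6.1 0.2 8.8]
pts 13899 2235 pitch deg (far end up +) -24.3 top at centre, tool z mm -32.51 far end x mm 109.9
0.03 y range -0.0118 0.0119
```

Emit:
play_rows --targets "0 0 0 -3 0; 0 0 0 -4 0.1355; 0 0 0 -4 0.1355; 0 0 0 -3 0.1355; 0 0 0 0 0.1355; 0 0 0 0 0.1355; 0 0 0 0 0.1355; 0 0 0 0 0.1355; 0 0 0 0 0.1355; 0 0 0 0 0.1355; 0 0 0 0 0.1355; 0 0 0 0 0.1355; 0 0 0 0 0.1355; 0 0 0 0 0"

```text
clock: 7.1
ee_pos: [0.5541, 0.0568, 0.1494]
orientation: [2.254, -2.187, -0.001]
contact_force: [0.7, -0.0, -0.5]
finger_gap: 0.315
finger_force: 60.6
```

```bash
sed -i 's/(abs(T\[...,2\])<.06)/(abs(T[...,2])<.05)/' held.py; python3 held.py
```

```text
tcp [0.5541 0.0568 0.1494] rot [ 2.254e+00 -2.187e+00 -1.000e-03] F [ 0.7 -0.  -0.5]
pts 8541 8021 pitch deg (far end up +) 7.83 top at centre, tool z mm -12.88 far end x mm 68.7
0.03 y range -0.012 0.012
0.05 y range -0.012 0.012
0.07 y range -0.012 0.012
```

Emit:
play_rows --targets "0 4.11 1.65 0 0; 0 4.11 1.65 0 0; 0 4.11 1.65 0 0; 0 4.11 1.65 0 0; 0 4.11 1.65 0 0; 0 0 0 0 0; 0 0 0 3 0; 0 0 0 2 0; 0 0 0 0 0; 0 0 0 0 0"

```text
clock: 8.15
ee_pos: [0.4783, -0.1512, 0.1007]
orientation: [2.257, -2.184, 0.0]
contact_force: [-0.4, 0.2, -0.9]
finger_gap: 0.318
finger_force: 60.6
```

```bash
python3 held.py; cat > st.py <<'E'
from h import *
C=np.array([.523,-.1493]);a=.0314;R=np.array([[np.cos(a),-np.sin(a)],[np.sin(a),np.cos(a)]])
s=robot.sense();p=s["ee_pos"];r=s["orientation"];print("t",s["clock"],"stand xy mm",((p[:2]-C)@R*1e3).round(1),"z",p[2].round(4),"yaw-stand",(2*np.arctan2(r[1],r[0])-a).round(3),"F",s["contact_force"].round(1))
E
python3 st.py
```

```text
tcp [ 0.4783 -0.1512  0.1007] rot [ 2.257 -2.184  0.   ] F [-0.4  0.2 -0.9]
pts 8468 8003 pitch deg (far end up +) 7.86 top at centre, tool z mm -12.88 far end x mm 68.6
0.03 y range -0.0119 0.012
0.05 y range -0.012 0.012
0.07 y range -0.012 0.0119
t 8.2 stand xy mm [-44.2  -0.5] z 0.1016 yaw-stand 4.714 F [-0.3 -0.1 -0.1]
```

Emit:
play_rows --targets "0 0 0.08 2.4 0; 0 0 0 0.5 0; 0 0 0 0.4 0; 0 0 0 0.4 0; 0 0 0 0.3 0; 0 0 0 0.2 0; 0 0 0 0 0; 0 0 0 0 0"

```text
clock: 9.0
ee_pos: [0.4788, -0.152, 0.062]
orientation: [-2.256, 2.185, -0.007]
contact_force: [-4.2, -1.5, 10.0]
finger_gap: 0.315
finger_force: 62.5
```

```bash
python3 held.py;python3 st.py
```

```text
tcp [ 0.4788 -0.152   0.062 ] rot [-2.256  2.185 -0.007] F [-4.2 -1.5 10. ]
pts 8157 7868 pitch deg (far end up +) 2.88 top at centre, tool z mm -13.14 far end x mm 68.9
0.03 y range -0.012 0.012
0.05 y range -0.012 0.0119
0.07 y range -0.0119 0.012
t 9.05 stand xy mm [-44.3  -1.3] z 0.0619 yaw-stand 4.713 F [-3.2 -1.8  8.7]
```

Emit:
play_rows --targets "0 0 0 0.2 0; 0 0 0 0.2 0; 0 0 0 0 0"

```text
clock: 9.35
ee_pos: [0.4792, -0.1529, 0.0587]
orientation: [-2.256, 2.185, -0.01]
contact_force: [-2.8, -5.3, 11.2]
finger_gap: 0.313
finger_force: 63.2
```

```bash
python3 held.py;python3 st.py
```

```text
tcp [ 0.4792 -0.1529  0.0587] rot [-2.256  2.185 -0.01 ] F [-2.8 -5.3 11.2]
pts 7974 7828 pitch deg (far end up +) -0.12 top at centre, tool z mm -13.46 far end x mm 69.0
0.03 y range -0.012 0.012
0.05 y range -0.012 0.012
0.07 y range -0.012 0.012
t 9.4 stand xy mm [-44.   -2.2] z 0.0587 yaw-stand 4.713 F [-4.  -5.4 10.8]
```

Emit:
play_rows --targets "0 0 0.05 -0.2 0; 0 0 0.05 -0.15 0; 0 0.5 0 0 0; 0 0.5 0 0 0; 0 0.1 0 0 0; 0 0 0 0 0; 0 0 0 0 0"

```text
clock: 10.1
ee_pos: [0.4775, -0.1622, 0.0587]
orientation: [-2.255, 2.185, -0.002]
contact_force: [0.4, 3.2, 5.6]
finger_gap: 0.315
finger_force: 62.5
```

```bash
python3 held.py;python3 st.py
```

```text
tcp [ 0.4775 -0.1622  0.0587] rot [-2.255e+00  2.185e+00 -2.000e-03] F [0.4 3.2 5.6]
pts 7851 7785 pitch deg (far end up +) 0.1 top at centre, tool z mm -13.45 far end x mm 69.0
0.03 y range -0.012 0.012
0.05 y range -0.012 0.0119
0.07 y range -0.012 0.012
t 10.15 stand xy mm [-45.9 -11.5] z 0.0588 yaw-stand 4.712 F [0.7 3.  5.9]
```

Emit:
play_rows --targets "0 0 -0.08 -0.1 0; 0 0.1 0 0 0; 0 0.1 0 0 0; 0 0.1 0 0 0; 0 0.1 0 0 0; 0 0 0 0 0"

```text
clock: 10.75
ee_pos: [0.4778, -0.1652, 0.0589]
orientation: [-2.255, 2.185, 0.002]
contact_force: [-1.0, 8.4, 5.9]
finger_gap: 0.315
finger_force: 62.6
```

```bash
python3 st.py
```

```text
t 10.75 stand xy mm [-45.7 -14.5] z 0.0589 yaw-stand 4.712 F [-1.   8.4  5.9]
```

Emit:
play_rows --targets "0 0 0 -0.1 0; 0 0.1 0 0 0; 0 0.1 0 0 0; 0 0 0 0 0"

```text
clock: 11.15
ee_pos: [0.4777, -0.1653, 0.0589]
orientation: [-2.254, 2.183, 0.006]
contact_force: [-2.4, 17.1, 5.8]
finger_gap: 0.312
finger_force: 62.4
```

```bash
python3 st.py
```

```text
t 11.15 stand xy mm [-45.8 -14.6] z 0.0589 yaw-stand 4.713 F [-2.4 17.1  5.8]
```

The slat has stalled against the post at 17 N. I ease off slightly, release, rise and look.

Emit:
play_rows --targets "0 -0.1 0 0 0; 0.6 0 0 0 0; 0.6 0 0 0 0; 0.6 0 0 0 0; 0.6 0 0 -2 0; 0.6 0 0 -4 0; 0.6 0 0 -5 0; 0.6 -3 0 -5 -0.14; 0.6 -3 0 -3 -0.14; 0.6 0 0 0 0"

```text
clock: 12.15
ee_pos: [0.473, -0.1108, 0.2483]
orientation: [-2.54, 1.841, -0.012]
contact_force: [0.7, -0.2, 0.7]
finger_gap: 0.601
finger_force: 0.0
```

```bash
cat > look.py <<'E'
from h import *
import sys
C=np.array([.523,-.1493]);a=.0314;R=np.array([[np.cos(a),-np.sin(a)],[np.sin(a),np.cos(a)]])
def stack(cam):
    c=robot.camera(cam);W=cloud(c);h=cv2.cvtColor(c["frame"],cv2.COLOR_RGB2HSV)
    S=((W[...,:2]-C)@R)*1e3;z=W[...,2]*1e3
    be=(h[...,0]<25)&(h[...,1]>80)&(abs(S[...,0])<120)&(abs(S[...,1])<120)
    for nm,zc,boxes in(("bottom",56,[(-120,0,22,68),(-120,0,-68,-22)]),("second",72,[(-75,-15,-110,110),(15,75,-110,110)]),("third",88,[(-110,110,18,70),(-110,110,-70,-18)])):
        for b in boxes:
            m=be&(abs(z-zc)<5)&(S[...,0]>b[0])&(S[...,0]<b[1])&(S[...,1]>b[2])&(S[...,1]<b[3])
            if m.sum()<40: continue
            P=S[m];r=cv2.minAreaRect(P.astype(np.float32));print(nm,b,m.sum(),"c",np.round(r[0],1),"sz",np.round(r[1],1),round(r[2],1),"z",z[m].mean().round(1),"ext",P.min(0).round(1),P.max(0).round(1))
    m=(abs(z-99)<4)&(abs(S[...,0])<130)&(S[...,1]>-120)&(S[...,1]<120)&(h[...,1]<90)
    for q in((S[...,0]>70),(S[...,1]<-70)):
        P=S[m&q]
        if len(P): print("posts",len(P),P.min(0).round(1),P.max(0).round(1))
    return c
if __name__=="__main__":
    c=stack(sys.argv[1]);
    if len(sys.argv)>2: cv2.imwrite(sys.argv[2],c["frame"][:,:,::-1])
E
python3 st.py; python3 look.py wrist pics/w3.png; echo side; python3 look.py side; python3 -c "
from rk import *
slats(robot.camera('side'))"
```

```text
t 12.15 stand xy mm [-48.8  40. ] z 0.2483 yaw-stand 4.997 F [ 0.7 -0.2  0.7]
bottom (-120, 0, 22, 68) 868 c [-33.1  46.6] sz [66.3 27.7] 0.3 z 55.9 ext [-66.2  32.6] [-0.  60.5]
bottom (-120, 0, -68, -22) 1078 c [-32.9 -43.2] sz [65.9 27.6] 0.0 z 56.0 ext [-65.9 -57. ] [ -0.  -29.4]
second (-75, -15, -110, 110) 4431 c [-45.9  -8.4] sz [ 28.1 149.9] 0.3 z 72.0 ext [-60.4 -83.3] [-31.5  66.5]
second (15, 75, -110, 110) 4837 c [44.3 -7.8] sz [ 28.3 150.2] 0.1 z 71.9 ext [ 30.1 -82.9] [58.5 67.3]
posts 787 [ 83.6 -57.4] [92.6 62.1]
posts 882 [-60.2 -91.3] [ 59.9 -82.5]
side
bottom (-120, 0, 22, 68) 127 c [-33.2  46.8] sz [65.9 31.2] 0.4 z 56.2 ext [-66.1  31.3] [-0.2 62.5]
bottom (-120, 0, -68, -22) 129 c [-33.  -44.2] sz [31.1 65.4] 88.8 z 56.2 ext [-66.  -59.1] [ -0.1 -28. ]
second (-75, -15, -110, 110) 439 c [-45.9  -0.5] sz [ 27.9 136.9] 0.2 z 72.5 ext [-60. -69.] [-31.8  68. ]
second (15, 75, -110, 110) 445 c [ 44.1 -10.6] sz [ 28.6 157.6] 0.2 z 72.4 ext [ 29.9 -89.3] [58.6 68.3]
posts 57 [ 83.6 -57.6] [93.1 58.9]
posts 69 [-58.9 -93.2] [ 58.7 -82.1]
centre [0.615  0.2826 0.0929] size [ 94.7 129.9] yaw 0.099 slope 34.3 233 731
```

View pics/w3.png

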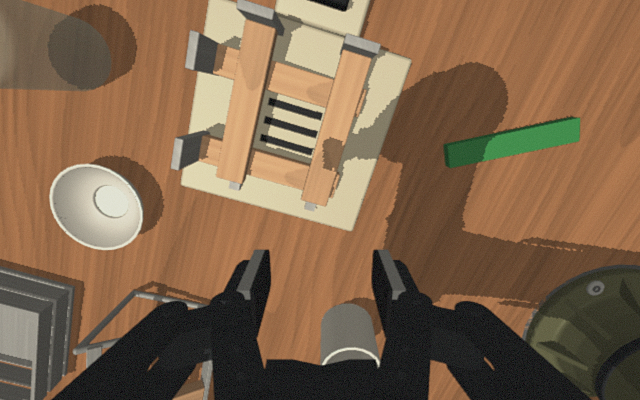

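The slat lies flat on its place at x = -45.9. Its end is level with laid_3's, so it touches its post (pixels (362,45) and (315,200)), and nothing else moved. The refined stand centre is about (0.5225, -0.1475). Back to the rack.

Emit:
play_rows --targets "0.55 0 0 0 -0.1488; 0.55 0 0 0 -0.1488; 0.55 0 0 0 -0.1488; 0.55 0 0 0 -0.1488; 0.55 0 0 0 -0.1488; 0.55 0 0 0 -0.1488; 0.55 0 0 0 -0.1488; 0.55 0 0 0 -0.1488; 0.55 0 0 0 -0.1488; 0.55 2 -4.41 0 0; 0.55 2 -4.41 0 0; 0.55 2 -4.41 0 0; 0.55 2 -4.41 0 0; 0.55 2 -4.41 0 0; 0.55 2 -4.41 0 0; 0.55 2 -4.41 0 0; 0.55 2 -4.41 0 0; 0.55 0 0 0 0; 0.55 0 0 0 0"

```text
clock: 14.2
ee_pos: [0.6033, 0.2523, 0.2392]
orientation: [3.136, 0.124, -0.007]
contact_force: [-0.0, 0.2, -0.2]
finger_gap: 0.552
finger_force: 0.0
```

```bash
python3 st.py; python3 -c "
from rk import *
print(robot.sense()['ee_pos']);slats(robot.camera('wrist'))"; sed -i 's/C=np.array(\[.523,-.1493\])/C=np.array([.5225,-.1475])/' st.py look.py
```

```text
t 14.2 stand xy mm [ 92.8 398.9] z 0.2392 yaw-stand 0.048 F [-0.   0.2 -0.2]
[0.60327221 0.25229803 0.23918366]
centre [0.6037 0.254  0.087 ] size [ 28.  160.3] yaw 0.084 slope 34.9 3453 3866
centre [0.591  0.3136 0.0816] size [ 27.8 139.6] yaw 0.084 slope 34.9 2755 3374
```

Emit:
play_rows --targets "0.55 0 -0.17 4 -0.005; 0.55 0 0 4 0; 0.55 0 0 4 0; 0.55 0 0 2.5 0; 0.55 0 0 1.3 0; 0.55 0 0 0 0; 0 0 0 0 0; 0 0 0 0 0; 0 0 0 0 0; 0 0 0 0 0; 0 0 0 -2 0; 0 0 0 -4 0; 0 0 0 -4 0; 0 0 0 0 0"

```text
clock: 15.65
ee_pos: [0.6056, 0.255, 0.1932]
orientation: [-3.134, -0.133, -0.018]
contact_force: [1.3, -0.1, 0.8]
finger_gap: 0.312
finger_force: 60.5
```

```bash
python3 st.py; python3 held.py
```

```text
t 15.65 stand xy mm [ 95.7 399.7] z 0.1932 yaw-stand -6.23 F [ 1.3 -0.1  0.8]
tcp [0.6056 0.255  0.1932] rot [-3.134 -0.133 -0.018] F [ 1.3 -0.1  0.8]
pts 8954 6250 pitch deg (far end up +) 34.58 top at centre, tool z mm -9.64 far end x mm 61.4
0.03 y range -0.012 0.012
0.05 y range -0.012 0.012
```

Emit:
play_rows --targets "0 -1.64 3.88 0 0; 0 -1.64 3.88 0 0; 0 -1.64 3.88 0 0; 0 -1.64 3.88 0 0; 0 -1.64 3.88 0 0; 0 0 0 4 0; 0 0 0 4 0; 0 0 0 3 0; 0 0 0 2 0; 0 0 0 0.8 0; 0 0.3 0 0.6 0; 0 0.3 0 0.6 0; 0 0.3 0 0.6 0; 0 0.2 0 0.6 0; 0 0.2 0 0.6 0; 0 0 0 0 0"

```text
clock: 17.3
ee_pos: [0.5535, 0.0554, 0.0189]
orientation: [-3.139, -0.134, -0.01]
contact_force: [4.8, -0.6, 7.4]
finger_gap: 0.312
finger_force: 63.1
```

Emit:
play_rows --targets "0 0.1 0 0.4 0; 0 0 0 0.3 0; 0 0 0 0.2 0; 0 0 0 -3 0; 0 0 0 -4 0.053; 0 0 0 -4 0; 0 0 0 -4 0; 0 0 0 0 0; 0 0 0 0 0"

```text
clock: 18.2
ee_pos: [0.5519, 0.0555, 0.1581]
orientation: [-3.14, -0.049, -0.002]
contact_force: [0.5, 0.3, -1.7]
finger_gap: 0.312
finger_force: 62.5
```

```bash
python3 st.py; python3 held.py
```

```text
t 18.2 stand xy mm [ 35.7 202. ] z 0.1581 yaw-stand -6.283 F [ 0.5  0.3 -1.7]
tcp [0.5519 0.0555 0.1581] rot [-3.14e+00 -4.90e-02 -2.00e-03] F [ 0.5  0.3 -1.7]
pts 8872 8602 pitch deg (far end up +) 4.18 top at centre, tool z mm -11.35 far end x mm 73.6
0.03 y range -0.012 0.012
0.05 y range -0.012 0.012
0.07 y range -0.012 0.012
```

Emit:
play_rows --targets "0 -0.6 4.12 0 0; 0 -0.6 4.12 0 0; 0 -0.6 4.12 0 0; 0 -0.6 4.12 0 0; 0 -0.6 4.12 0 0; 0 -0.6 4.12 0 0; 0 0 0 0 0; 0 0 0 3 0; 0 0 0 2 0; 0 0 0 0 0; 0 0 0 0 0"

```text
clock: 19.35
ee_pos: [0.523, -0.193, 0.107]
orientation: [3.141, 0.05, -0.003]
contact_force: [-1.3, 0.3, 0.9]
finger_gap: 0.312
finger_force: 62.5
```

```bash
python3 st.py
```

```text
t 19.35 stand xy mm [ -0.9 -45.5] z 0.107 yaw-stand 0.0 F [-1.3  0.3  0.9]
```

Emit:
play_rows --targets "0 0 -0.05 2.1 0; 0 0 0 0.4 0; 0 0 0 0.3 0; 0 0 0 0.2 0; 0 0 0 0.2 0; 0 0 0 0 0; 0 0 0 0 0"

```text
clock: 20.05
ee_pos: [0.5241, -0.1928, 0.0787]
orientation: [3.14, 0.05, 0.003]
contact_force: [-3.9, 3.6, 8.7]
finger_gap: 0.315
finger_force: 63.8
```

```bash
python3 st.py; python3 held.py
```

```text
t 20.05 stand xy mm [  0.2 -45.3] z 0.0787 yaw-stand 0.0 F [-3.9  3.6  8.7]
tcp [ 0.5241 -0.1928  0.0787] rot [3.14e+00 5.00e-02 3.00e-03] F [-3.9  3.6  8.7]
pts 9855 8468 pitch deg (far end up +) 1.92 top at centre, tool z mm -11.48 far end x mm 73.7
0.03 y range -0.0119 0.012
0.05 y range -0.012 0.012
0.07 y range -0.012 0.0119
```

Now I press the last 2°, lift lightly and slide towards the post.

Emit:
play_rows --targets "0 0 0 0.2 0; 0 0 0 0.1 0; 0 0 0 0 0; 0 0 0 -0.2 0; 0 0 0 -0.2 0; 0 0.3 0 0 0; 0 0.3 0 0 0; 0 0 0 0 0; 0 0 0 0 0"

```text
clock: 21.0
ee_pos: [0.5296, -0.1928, 0.0772]
orientation: [3.14, 0.049, 0.0]
contact_force: [-2.8, -0.3, 5.4]
finger_gap: 0.312
finger_force: 63.5
```

```bash
python3 st.py; python3 held.py
```

```text
t 21.0 stand xy mm [  5.7 -45.5] z 0.0772 yaw-stand 0.0 F [-2.8 -0.3  5.4]
tcp [ 0.5296 -0.1928  0.0772] rot [3.14  0.049 0.   ] F [-2.8 -0.3  5.4]
pts 9159 8383 pitch deg (far end up +) 0.53 top at centre, tool z mm -11.56 far end x mm 73.3
0.03 y range -0.0119 0.012
0.05 y range -0.012 0.0119
0.07 y range -0.012 0.012
```

Emit:
play_rows --targets "0 0.2 0 -0.1 0; 0 0.2 0 0 0; 0 0.1 0 0 0; 0 0.1 0 0 0; 0 0.1 0 0 0; 0 0 0 0 0"

```text
clock: 21.65
ee_pos: [0.5352, -0.1923, 0.0775]
orientation: [-3.141, -0.049, 0.005]
contact_force: [-6.2, 1.8, 6.1]
finger_gap: 0.311
finger_force: 63.6
```

```bash
python3 st.py
```

```text
t 21.65 stand xy mm [ 11.3 -45.2] z 0.0775 yaw-stand -6.283 F [-6.2  1.8  6.1]
```

Emit:
play_rows --targets "0 0.1 0 -0.05 0; 0 0.1 0 0 0; 0 0 0 0 0"

```text
clock: 21.95
ee_pos: [0.5352, -0.1923, 0.0775]
orientation: [-3.141, -0.049, 0.013]
contact_force: [-14.3, 1.8, 8.4]
finger_gap: 0.312
finger_force: 64.0
```

```bash
python3 st.py
```

```text
t 21.95 stand xy mm [ 11.3 -45.2] z 0.0775 yaw-stand -6.284 F [-14.3   1.8   8.4]
```

Emit:
play_rows --targets "0 -0.1 0 0 0; 0.6 0 0 0 0; 0.6 0 0 0 0; 0.6 0 0 0 0; 0.6 0 0 -2 0; 0.6 0 0 -4 0; 0.6 -3 -2 -4 0; 0.6 -4 -2 -3 0; 0.6 -4 -2 -2 0; 0.6 0 0 0 0"

```text
clock: 22.95
ee_pos: [0.4299, -0.1377, 0.2298]
orientation: [-3.141, -0.052, -0.021]
contact_force: [1.1, 0.0, 1.6]
finger_gap: 0.599
finger_force: 0.0
```

```bash
python3 st.py; python3 look.py wrist
```

```text
t 22.95 stand xy mm [-92.3  12.7] z 0.2298 yaw-stand -6.282 F [1.1 0.  1.6]
bottom (-120, 0, 22, 68) 1139 c [-33.   40.5] sz [65.1 36.9] 0.1 z 56.1 ext [-65.6  22.1] [-0.5 59. ]
bottom (-120, 0, -68, -22) 133 c [-32.6 -28.5] sz [10.  64.9] 89.8 z 55.4 ext [-65.1 -33.6] [ -0.2 -23.5]
second (-75, -15, -110, 110) 3884 c [-38.7 -10.5] sz [149.8  46.7] 89.8 z 72.1 ext [-62.1 -85.3] [-15.4  64.5]
second (15, 75, -110, 110) 5332 c [43.8 -9.5] sz [151.9  48.4] 82.3 z 72.0 ext [ 16.5 -85.1] [65.3 65.7]
third (-110, 110, -70, -18) 5845 c [ -6.  -44.8] sz [ 28.5 137. ] 89.8 z 88.0 ext [-74.6 -59.3] [ 62.6 -30.5]
posts 950 [-59.4 -93.2] [ 59.1 -83.9]
```

The second slat lies flat at y = -44.8 with its end at 85 mm, on the post. On to the last slat.

Emit:
play_rows --targets "0.55 0 0 -0.5 -0.052; 0.55 1.98 -4.36 0 0; 0.55 1.98 -4.36 0 0; 0.55 1.98 -4.36 0 0; 0.55 1.98 -4.36 0 0; 0.55 1.98 -4.36 0 0; 0.55 1.98 -4.36 0 0; 0.55 1.98 -4.36 0 0; 0.55 1.98 -4.36 0 0; 0.55 1.98 -4.36 0 0; 0.55 1.98 -4.36 0 0; 0.55 0 0 0 0; 0.55 0 0 0 0"

```text
clock: 24.3
ee_pos: [0.592, 0.3136, 0.2241]
orientation: [3.135, 0.132, -0.007]
contact_force: [-0.3, 0.1, 0.5]
finger_gap: 0.55
finger_force: 0.0
```

```bash
python3 st.py; python3 -c "
from rk import *
print(robot.sense()['ee_pos']);slats(robot.camera('wrist'))"
```

```text
t 24.3 stand xy mm [ 83.9 458.7] z 0.2241 yaw-stand 0.053 F [-0.3  0.1  0.5]
[0.59200727 0.31358724 0.22414698]
centre [0.5914 0.3139 0.0819] size [ 28.  138.6] yaw 0.085 slope 34.9 3080 3502
```

Emit:
play_rows --targets "0.55 0 0 4 0; 0.55 0 0 4 0; 0.55 0 0 3.5 0; 0.55 0 0 2 0; 0.55 0 0 1.2 0; 0.55 0 0 0 0; 0 0 0 0 0; 0 0 0 0 0; 0 0 0 0 0; 0 0 0 0 0; 0 0 0 -2 0; 0 0 0 -4 0; 0 0 0 -4 0; 0 0 0 0 0"

```text
clock: 25.75
ee_pos: [0.5942, 0.3136, 0.1896]
orientation: [-3.133, -0.131, -0.017]
contact_force: [0.3, -0.8, 0.6]
finger_gap: 0.31
finger_force: 59.9
```

```bash
python3 st.py; python3 held.py
```

```text
t 25.75 stand xy mm [ 86.1 458.7] z 0.1896 yaw-stand -6.231 F [ 0.3 -0.8  0.6]
tcp [0.5942 0.3136 0.1896] rot [-3.133 -0.131 -0.017] F [ 0.3 -0.8  0.6]
pts 7141 4795 pitch deg (far end up +) 34.3 top at centre, tool z mm -8.94 far end x mm 52.6
0.03 y range -0.012 0.012
0.05 y range -0.012 0.0119
```

Emit:
play_rows --targets "0 -1.26 4.22 0 0; 0 -1.26 4.22 0 0; 0 -1.26 4.22 0 0; 0 -1.26 4.22 0 0; 0 -1.26 4.22 0 0; 0 -1.26 4.22 0 0; 0 0 0 4 0; 0 0 0 4 0; 0 0 0 3 0; 0 0 0 2 0; 0 0 0 1 0; 0 0.3 0 0.6 0; 0 0.3 0 0.6 0; 0 0.3 0 0.6 0; 0 0.2 0 0.6 0; 0 0.1 0 0.4 0; 0 0 0 0 0"

```text
clock: 27.5
ee_pos: [0.5527, 0.0555, 0.0161]
orientation: [-3.138, -0.133, -0.012]
contact_force: [5.6, 1.4, 9.6]
finger_gap: 0.313
finger_force: 64.4
```

Emit:
play_rows --targets "0 0.1 0 0.3 0; 0 0 0 0.3 0; 0 0 0 0 0; 0 0 0 -3 0; 0 0 0 -4 0.053; 0 0 0 -4 0; 0 0 0 -4 0; 0 0 0 0 0; 0 0 0 0 0"

```text
clock: 28.4
ee_pos: [0.5505, 0.0554, 0.1575]
orientation: [-3.14, -0.048, -0.002]
contact_force: [-0.4, -0.3, -0.9]
finger_gap: 0.308
finger_force: 63.7
```

```bash
python3 st.py; python3 held.py
```

```text
t 28.4 stand xy mm [ 34.4 202. ] z 0.1575 yaw-stand -6.284 F [-0.4 -0.3 -0.9]
tcp [0.5505 0.0554 0.1575] rot [-3.14e+00 -4.80e-02 -2.00e-03] F [-0.4 -0.3 -0.9]
pts 7071 6641 pitch deg (far end up +) 4.4 top at centre, tool z mm -11.39 far end x mm 62.4
0.03 y range -0.012 0.012
0.05 y range -0.012 0.012
```

Emit:
play_rows --targets "0 -0.66 3.93 0 0; 0 -0.66 3.93 0 0; 0 -0.66 3.93 0 0; 0 -0.66 3.93 0 0; 0 0 0 0 0; 0 0 0 3 0; 0 0 0 2 0; 0 0 0 0 0; 0 0 0 0 0"

```text
clock: 29.35
ee_pos: [0.5285, -0.1028, 0.1066]
orientation: [3.14, 0.048, -0.003]
contact_force: [0.0, 0.3, 0.4]
finger_gap: 0.311
finger_force: 63.7
```

```bash
python3 st.py
```

```text
t 29.35 stand xy mm [ 7.4 44.5] z 0.1066 yaw-stand -0.001 F [0.  0.3 0.4]
```

Emit:
play_rows --targets "0 0 -0.05 2.1 0; 0 0 0 0.4 0; 0 0 0 0.3 0; 0 0 0 0.2 0; 0 0 0 0.2 0; 0 0 0 0.2 0; 0 0 0 0.1 0; 0 0 0 0 0; 0 0 0 0 0"

```text
clock: 30.25
ee_pos: [0.5304, -0.1022, 0.0765]
orientation: [3.14, 0.05, 0.007]
contact_force: [-4.0, 4.0, 12.7]
finger_gap: 0.313
finger_force: 65.7
```

```bash
python3 st.py; python3 held.py
```

```text
t 30.25 stand xy mm [ 9.3 45.1] z 0.0765 yaw-stand 0.0 F [-4.   4.  12.7]
tcp [ 0.5304 -0.1022  0.0765] rot [3.14  0.05  0.007] F [-4.   4.  12.7]
pts 8209 6503 pitch deg (far end up +) -0.36 top at centre, tool z mm -11.63 far end x mm 62.1
0.03 y range -0.012 0.012
0.05 y range -0.012 0.012
```

Emit:
play_rows --targets "0 0 0 -0.2 0; 0.5 0 0 -0.1 0; 0.5 0 0 0 0; 0.5 0 0 0 0; 0.5 -0.7 0 0 0; 0.5 -0.6 0 0 0; 0.5 0 0 0 0; 0 0 0 0 0; 0 0 0 0 0; 0 0 0 0 0; 0 0 0 0 0"

```text
clock: 31.4
ee_pos: [0.5161, -0.1028, 0.0756]
orientation: [3.141, 0.048, 0.001]
contact_force: [-0.9, -0.2, 3.0]
finger_gap: 0.315
finger_force: 59.6
```

```bash
python3 st.py; python3 held.py
```

```text
t 31.4 stand xy mm [-5.  44.9] z 0.0756 yaw-stand -0.001 F [-0.9 -0.2  3. ]
tcp [ 0.5161 -0.1028  0.0756] rot [3.141e+00 4.800e-02 1.000e-03] F [-0.9 -0.2  3. ]
pts 10562 8960 pitch deg (far end up +) -0.06 top at centre, tool z mm -12.48 far end x mm 76.3
0.03 y range -0.0118 0.012
0.05 y range -0.012 0.0119
0.07 y range -0.012 0.012
```

Emit:
play_rows --targets "0 0 0 -0.2 0; 0 0.4 0 0 0; 0 0.4 0 0 0; 0 0.3 0 0 0; 0 0.1 0 0 0; 0 0.1 0 0 0; 0 0 0 0 0"

```text
clock: 32.15
ee_pos: [0.5288, -0.1024, 0.0771]
orientation: [3.141, 0.048, -0.0]
contact_force: [0.4, -0.0, -0.1]
finger_gap: 0.316
finger_force: 59.2
```

```bash
python3 st.py
```

```text
t 32.15 stand xy mm [ 7.7 44.9] z 0.0771 yaw-stand -0.001 F [ 0.4 -0.  -0.1]
```

Emit:
play_rows --targets "0 0.1 0 0 0; 0 0.1 0 0 0; 0 0.1 0 0 0; 0 0 0 0 0"

```text
clock: 32.55
ee_pos: [0.5291, -0.1026, 0.0767]
orientation: [3.141, 0.048, -0.01]
contact_force: [-12.9, 1.2, 4.7]
finger_gap: 0.31
finger_force: 59.8
```

```bash
python3 st.py
```

```text
t 32.55 stand xy mm [ 8.1 44.7] z 0.0767 yaw-stand -0.001 F [-12.9   1.2   4.7]
```

Emit:
play_rows --targets "0 0 0 0.1 0; 0 -0.1 0 0 0; 0.6 0 0 0 0; 0.6 0 0 0 0; 0.6 0 0 0 0; 0.6 0 0 -2 0; 0.6 0 0 -4 0; 0.6 -4 1 -4 0; 0.6 -4 1 -4 0; 0.6 -4 1 -3 0; 0.6 0 0 0 0"

```text
clock: 33.65
ee_pos: [0.4221, -0.1343, 0.2423]
orientation: [3.14, 0.046, 0.019]
contact_force: [1.0, -0.2, 0.7]
finger_gap: 0.6
finger_force: 0.0
```

```bash
python3 st.py; python3 look.py wrist pics/w4.png; echo side; python3 look.py side
```

```text
t 33.65 stand xy mm [-99.9  16.3] z 0.2423 yaw-stand -0.002 F [ 1.  -0.2  0.7]
bottom (-120, 0, 22, 68) 141 c [-37.6  33.3] sz [25.3 70.3] 67.0 z 55.8 ext [-65.9  22.6] [-0.3 57.7]
bottom (-120, 0, -68, -22) 121 c [-32.7 -32.2] sz [64.4  2.8] 0.2 z 55.5 ext [-64.9 -33.6] [ -0.5 -30.7]
second (-75, -15, -110, 110) 2842 c [-41.9 -10.4] sz [149.7  42.3] 89.9 z 72.1 ext [-63.1 -85.2] [-20.8  64.5]
second (15, 75, -110, 110) 3718 c [38.  -9.9] sz [150.6  45.8] 89.9 z 72.0 ext [ 15.  -85.2] [60.9 65.4]
third (-110, 110, 18, 70) 4546 c [ 1.4 44.9] sz [ 28.1 112.9] 90.0 z 88.0 ext [-55.1  30.9] [57.8 59. ]
third (-110, 110, -70, -18) 5261 c [ -8.5 -44.8] sz [ 28.6 132.4] 89.9 z 88.0 ext [-74.7 -59.2] [ 57.7 -30.5]
posts 797 [-59.9 -93. ] [ 55.1 -83.8]
side
bottom (-120, 0, 22, 68) 68 c [-33.4  41.2] sz [26.6 63.3] 85.2 z 56.4 ext [-65.5  29.1] [-1.7 57.1]
bottom (-120, 0, -68, -22) 54 c [-33.1 -54.9] sz [64.5 12.6] 0.6 z 55.9 ext [-65.4 -61. ] [ -0.9 -48.3]
second (-75, -15, -110, 110) 254 c [-39.6 -14.5] sz [153.   49.4] 85.1 z 72.9 ext [-67.9 -92.1] [-18.6  63.8]
second (15, 75, -110, 110) 246 c [ 43.9 -24.9] sz [117.   57.4] 89.1 z 72.6 ext [ 15.9 -83.3] [73.5 33.9]
third (-110, 110, 18, 70) 478 c [15.  43.4] sz [ 34.7 139.6] 89.7 z 88.2 ext [-54.8  26. ] [84.8 61. ]
third (-110, 110, -70, -18) 609 c [  5.5 -47. ] sz [ 34.4 161.2] 89.9 z 88.1 ext [-75.1 -64.1] [ 86.1 -29.6]
posts 56 [ 84.5 -61.5] [93.5 58. ]
posts 67 [-58.4 -94.9] [ 58.9 -83.6]
```

View pics/w4.png

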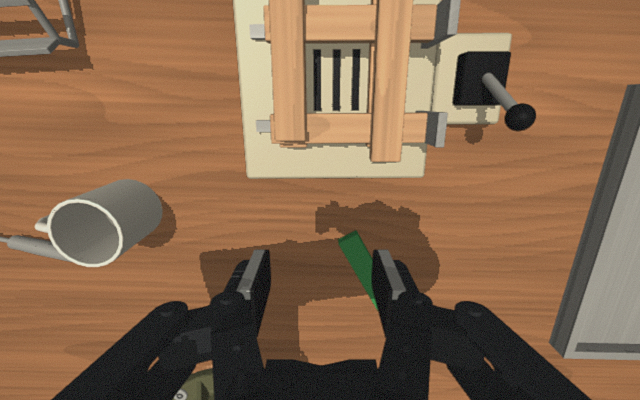

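All five stacked slats and the new third layer lie level. The third layer is at (289,70) and (388,80), and the toggle ball is at (519,116), still off. The post ends are out of frame, so I step back to check end contact.

Emit:
play_rows --targets "0 -4 0 -1 0; 0 0 0 0 0; 0 0 0 0 0"

```text
clock: 34.05
ee_pos: [0.383, -0.1337, 0.2446]
orientation: [-3.141, -0.048, 0.0]
contact_force: [0.5, -0.9, -0.2]
finger_gap: 0.096
finger_force: 0.0
```

```bash
python3 st.py; python3 - <<'E'
from look import *
c=stack("wrist")
W=cloud(c);S=((W[...,:2]-C)@R)*1e3;z=W[...,2]*1e3
h=cv2.cvtColor(c["frame"],cv2.COLOR_RGB2HSV)
for y0 in(45,-45):
    for y in(-10,-5,0,5,10):
        m=(abs(S[...,1]-y0-y)<1.2)&(abs(z-88)<3)&(abs(S[...,0])<110)&(h[...,1]>80)
        k=(abs(S[...,1]-y0-y)<1.2)&(S[...,0]>75)&(z>89)&(z<99)
        x=S[m][:,0];print(y0+y,"slat",x.min().round(1),x.max().round(1),"post",np.percentile(S[k][:,0],[5,50]).round(1) if k.sum() else None)
d=S[...,:]; u=proj(c,[*(C+R@[.085,0]),.085]).astype(int);print(u)
y0=max(0,u[1]-60);cv2.imwrite("pics/w5.png",cv2.resize(c["frame"][y0:y0+110,max(0,u[0]-110):u[0]+110,::-1],(800,400),interpolation=2))
E
```

```text
t 34.05 stand xy mm [-139.    18.2] z 0.2446 yaw-stand -6.284 F [ 0.5 -0.9 -0.2]
bottom (-120, 0, 22, 68) 210 c [-36.1  44.4] sz [26.  59.9] 89.3 z 55.7 ext [-66.   31.2] [-6.3 57.7]
bottom (-120, 0, -68, -22) 155 c [-32.6 -32.1] sz [ 3.1 64.6] 89.9 z 55.4 ext [-64.9 -33.7] [ -0.3 -30.6]
second (-75, -15, -110, 110) 3242 c [-41.4 -10.1] sz [ 49.7 150.7] 2.4 z 72.1 ext [-65.4 -86.3] [-15.7  64.7]
third (-110, 110, 18, 70) 3078 c [-19.3  44.7] sz [27.9 71.7] 89.5 z 88.0 ext [-55.1  30.9] [16.7 58.8]
third (-110, 110, -70, -18) 3871 c [-28.9 -44.6] sz [28.4 91.6] 89.9 z 88.0 ext [-74.7 -58.8] [ 16.9 -30.3]
posts 436 [-59.9 -93. ] [-30.1 -84.2]
35 slat -55.0 16.2 post None
40 slat -55.1 16.5 post None
45 slat -55.1 16.3 post None
50 slat -55.1 16.5 post None
55 slat -55.1 16.7 post None
-55 slat -74.6 16.6 post None
-50 slat -74.6 16.6 post None
-45 slat -74.6 16.4 post None
-40 slat -74.6 16.8 post None
-35 slat -74.6 16.4 post None
[ 345 -104]
```

View pics/w5.png

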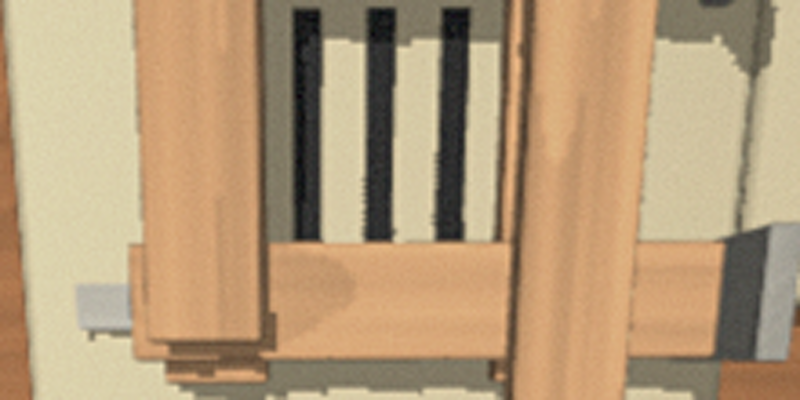

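This view went the wrong way, showing the slats' near ends, but it does show the second-layer slat meeting its post at (722,300). I move forward for the +x posts.

Emit:
play_rows --targets "0 4.5 0 0 0; 0 4.5 0 0 0; 0 0 0 0 0; 0 0 0 0 0"

```text
clock: 34.5
ee_pos: [0.4736, -0.131, 0.2419]
orientation: [3.141, 0.048, -0.011]
contact_force: [-0.5, -0.3, 0.1]
finger_gap: -0.001
finger_force: 0.0
```

```bash
python3 st.py; python3 - <<'E'
from look import *
c=stack("wrist")
W=cloud(c);S=((W[...,:2]-C)@R)*1e3;z=W[...,2]*1e3
h=cv2.cvtColor(c["frame"],cv2.COLOR_RGB2HSV)
for y0 in(45,-45):
    for y in(-10,-5,0,5,10):
        m=(abs(S[...,1]-y0-y)<1.2)&(abs(z-88)<3)&(abs(S[...,0])<110)&(h[...,1]>80)
        k=(abs(S[...,1]-y0-y)<1.2)&(S[...,0]>75)&(z>89)&(z<99)
        x=S[m][:,0];print(y0+y,"slat",x.min().round(1),x.max().round(1),"post",np.percentile(S[k][:,0],[5,50]).round(1) if k.sum() else None)
u=proj(c,[*(C+R@[.085,0]),.085]).astype(int);print(u)
y0=max(0,u[1]-50);cv2.imwrite("pics/w6.png",cv2.resize(c["frame"][y0:y0+110,max(0,u[0]-110):u[0]+110,::-1],(800,400),interpolation=2))
E
```

```text
t 34.5 stand xy mm [-48.4  18. ] z 0.2419 yaw-stand -0.001 F [-0.5 -0.3  0.1]
bottom (-120, 0, -68, -22) 115 c [-30.7 -33.8] sz [47.7 48.2] 43.6 z 55.6 ext [-64.6 -67.7] [ -0.3 -23.9]
second (-75, -15, -110, 110) 2443 c [-38.1 -10.4] sz [ 42.5 149.9] 0.0 z 72.0 ext [-59.4 -85.4] [-16.8  64.5]
second (15, 75, -110, 110) 3185 c [ 48.5 -10.4] sz [152.2  58.9] 80.6 z 72.1 ext [ 15.2 -85.4] [74.9 65.5]
third (-110, 110, 18, 70) 5041 c [14.3 44.8] sz [139.1  28. ] 0.0 z 88.0 ext [-55.3  30.8] [83.8 58.9]
third (-110, 110, -70, -18) 5758 c [  5.  -44.8] sz [ 28.5 159.7] 90.0 z 88.0 ext [-74.9 -59.1] [ 84.9 -30.5]
posts 959 [ 84.1 -59.4] [92.9 60.3]
posts 762 [-59.3 -93. ] [ 59.9 -83.8]
35 slat -55.1 83.5 post [76.8 84.5]
40 slat -55.0 83.5 post [78.3 84.4]
45 slat -55.3 83.7 post [82.7 84.4]
50 slat -55.2 83.7 post [75.7 84.3]
55 slat -54.9 83.7 post [76.4 84.3]
-55 slat -74.6 84.5 post [76.  84.8]
-50 slat -74.6 84.7 post [76.5 84.6]
-45 slat -74.5 84.8 post [80.8 84.7]
-40 slat -74.4 84.5 post [76.9 84.7]
-35 slat -74.6 84.6 post [76.5 84.7]
[342  28]
```

View pics/w6.png

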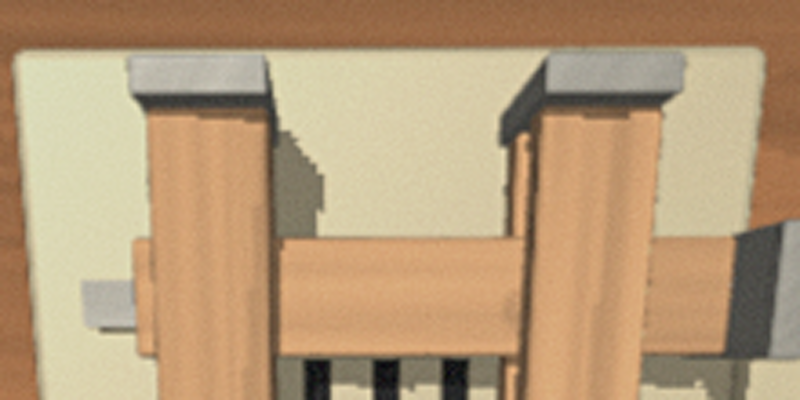

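The right slat's end coincides with its post (84.7 vs 84.7 mm). The left slat's end seems about 0.8 mm short (83.6 vs 84.4), so I'll push it up with the closed fingertips on its near end.

Emit:
play_rows --targets "0 -3 -2.7 0 0; 0 0 0 4 0; 0 0 0 4 0; 0 0 0 4 0; 0 0 0 2.5 0; 0 0 0 0 0; 0 0 0 0 0"

```text
clock: 35.25
ee_pos: [0.4423, -0.1055, 0.1019]
orientation: [3.14, 0.048, 0.003]
contact_force: [0.3, 0.0, 1.1]
finger_gap: -0.003
finger_force: 0.0
```

```bash
python3 st.py
```

```text
t 35.25 stand xy mm [-78.9  44.5] z 0.1019 yaw-stand -0.001 F [0.3 0.  1.1]
```

Emit:
play_rows --targets "0 0 0 1 0; 0 0 0 0.7 0; 0 0 0 0 0; 0 0.5 0 0 0; 0 0.3 0 0 0; 0 0.2 0 0 0; 0 0.1 0 0 0; 0 0 0 0 0"

```text
clock: 36.05
ee_pos: [0.4531, -0.1049, 0.0832]
orientation: [3.141, 0.048, -0.0]
contact_force: [0.1, -0.3, 0.7]
finger_gap: -0.002
finger_force: 0.0
```

```bash
python3 st.py
```

```text
t 36.05 stand xy mm [-68.   44.7] z 0.0832 yaw-stand -0.001 F [ 0.1 -0.3  0.7]
```

Emit:
play_rows --targets "0 0.1 0 0 0; 0 0.1 0 0 0; 0 0.1 0 0 0; 0 0.1 0 0 0; 0 0 0 0 0"

```text
clock: 36.55
ee_pos: [0.455, -0.1049, 0.0832]
orientation: [3.141, 0.048, -0.008]
contact_force: [-10.7, 2.2, 7.9]
finger_gap: -0.001
finger_force: 5.5
```

```bash
python3 st.py
```

```text
t 36.55 stand xy mm [-66.1  44.7] z 0.0832 yaw-stand -0.001 F [-10.7   2.2   7.9]
```

Emit:
play_rows --targets "0 -0.5 0 0 0; 0 -1 0 0 0; 0 0 0 -4 0; 0 0 0 -4 0; 0 3 2.7 -4 0; 0 0 0 -4 0; 0 0 0 0 0; 0 0 0 0 0"

```text
clock: 37.35
ee_pos: [0.4696, -0.1281, 0.2392]
orientation: [-3.141, -0.047, -0.004]
contact_force: [0.1, 0.2, -0.9]
finger_gap: -0.002
finger_force: 0.0
```

```bash
python3 st.py; python3 - <<'E'
from look import *
c=stack("wrist")
W=cloud(c);S=((W[...,:2]-C)@R)*1e3;z=W[...,2]*1e3
h=cv2.cvtColor(c["frame"],cv2.COLOR_RGB2HSV)
for y0 in(45,-45):
    for y in(-8,0,8):
        m=(abs(S[...,1]-y0-y)<1.2)&(abs(z-88)<3)&(abs(S[...,0])<110)&(h[...,1]>80)
        k=(abs(S[...,1]-y0-y)<1.2)&(S[...,0]>75)&(z>89)&(z<99)
        x=S[m][:,0];print(y0+y,"slat",x.min().round(1),x.max().round(1),"post",np.percentile(S[k][:,0],[50]).round(1))
for x0 in(-45,45):
        m=(abs(S[...,0]-x0)<10)&(abs(z-72)<3)&(S[...,1]<-60)&(h[...,1]>80); k=(abs(S[...,0]-x0)<10)&(S[...,1]<-75)&(z>74)&(z<97)
        print(x0,"second end",S[m][:,1].min().round(1),"post",np.median(S[k][:,1]).round(1) if k.any() else None)
b=(z>95)&(z<140)&(h[...,2]<60)&(abs(S[...,1]+145)<25)&(abs(S[...,0])<70);print("ball",S[b].mean(0),z[b].max() if b.any() else None)
E
```

```text
t 37.35 stand xy mm [-52.3  21. ] z 0.2392 yaw-stand -6.285 F [ 0.1  0.2 -0.9]
bottom (-120, 0, 22, 68) 45 c [-44.4  40.9] sz [43.4 39.3] 8.0 z 56.3 ext [-65.1  22.8] [-21.1  62.5]
bottom (-120, 0, -68, -22) 123 c [-32.8 -32.3] sz [64.6  3.2] 0.1 z 55.4 ext [-65.1 -33.9] [ -0.5 -30.7]
second (-75, -15, -110, 110) 2494 c [-37.8 -10.5] sz [150.4  44. ] 89.8 z 72.1 ext [-60.  -85.6] [-15.8  64.7]
second (15, 75, -110, 110) 3248 c [ 41.4 -10.3] sz [ 58.1 151.5] 10.1 z 72.1 ext [ 15.6 -85.2] [74.5 65.7]
third (-110, 110, 18, 70) 5158 c [14.5 44.7] sz [ 28. 139.] 89.9 z 88.0 ext [-55.   30.8] [84.  58.9]
third (-110, 110, -70, -18) 5899 c [  4.8 -44.7] sz [ 28.6 160.3] 89.9 z 88.0 ext [-75.4 -59. ] [ 85.  -30.3]
posts 996 [ 84.1 -59.4] [92.7 60.5]
posts 784 [-58.9 -92.8] [ 59.3 -83.8]
37 slat -54.8 83.8 post [84.4]
45 slat -55.0 83.9 post [84.3]
53 slat -54.7 84.0 post [84.2]
-53 slat -75.4 84.8 post [84.8]
-45 slat -75.1 84.8 post [84.6]
-37 slat -75.1 84.8 post [84.7]
-45 second end -85.4 post -85.0
45 second end -85.0 post -84.6
ball [ -31.51624812 -141.14761547] 128.9636708078245
```

All ends are now on their posts within measurement error, and the ball is still at (-32, -143). The stack is complete, so now the toggle.

Emit:
play_rows --targets "0 -0.65 4.15 0 0; 0 -0.65 4.15 0 0; 0 -0.65 4.15 0 0; 0 -0.65 4.15 0 0; 0 0 0 4 0; 0 0 0 4 0; 0 0 0 4 0; 0 0 0 1 0; 0 0 0 0 0; 0 0 0 0 0"

```text
clock: 38.4
ee_pos: [0.449, -0.2953, 0.1106]
orientation: [3.139, 0.049, 0.003]
contact_force: [0.0, 0.4, 1.3]
finger_gap: -0.004
finger_force: 0.0
```

```bash
python3 st.py
```

```text
t 38.4 stand xy mm [ -78.1 -145.4] z 0.1106 yaw-stand -0.0 F [0.  0.4 1.3]
```

Emit:
play_rows --targets "0 1 0 0 0; 0 1 0 0 0; 0 1 0 0 0; 0 0.8 0 0 0; 0 0.8 0 0 0; 0 0.8 0 0 0; 0 0.8 0 0 0; 0 0.8 0 0 0; 0 0.8 0 0 0; 0 0 0 0 0; 0 -1.5 0 0 0; 0 -3 0 0 0; 0 0 0 -4 0; 0 0 0 -4 0; 0 0 0 -4 0; 0 0 0 0 0"

```text
clock: 40.0
ee_pos: [0.4826, -0.2953, 0.236]
orientation: [3.136, 0.047, 0.016]
contact_force: [0.5, -0.6, -0.2]
finger_gap: -0.001
finger_force: 0.0
```

```bash
python3 st.py; python3 look.py wrist; python3 - <<'E'
from look import *
for n in("side","wrist","scene"):
    c=robot.camera(n);W=cloud(c);S=((W[...,:2]-C)@R)*1e3;z=W[...,2]*1e3;h=cv2.cvtColor(c["frame"],cv2.COLOR_RGB2HSV)
    b=(z>98)&(z<135)&(h[...,2]<60)&(abs(S[...,1]+145)<25)&(abs(S[...,0])<60);print(n,"ball",b.sum(),np.median(S[b],0).round(1))
    if n=="scene": cv2.imwrite("pics/end.png",c["frame"][120:380,150:450,::-1])
E
```

```text
t 40.0 stand xy mm [ -44.5 -146.5] z 0.236 yaw-stand -0.001 F [ 0.5 -0.6 -0.2]
bottom (-120, 0, 22, 68) 422 c [-34.1  34. ] sz [23.1 67.8] 81.2 z 55.6 ext [-65.8  22. ] [-0.  50.6]
bottom (-120, 0, -68, -22) 222 c [-32.3 -60.5] sz [64.8 13.2] 1.6 z 55.7 ext [-64.9 -67.1] [ -0.1 -53.6]
second (-75, -15, -110, 110) 2334 c [-39.7 -23.8] sz [116.5  56.8] 81.8 z 72.1 ext [-73.4 -83.7] [-15.4  37.9]
second (15, 75, -110, 110) 3078 c [ 44.9 -23.1] sz [ 60.  111.2] 0.2 z 72.2 ext [ 15.  -78.7] [75.  32.5]
third (-110, 110, 18, 70) 5628 c [14.3 44.4] sz [140.4  30.5] 0.5 z 87.7 ext [-55.9  29.4] [84.4 60.2]
third (-110, 110, -70, -18) 5896 c [  4.6 -45.3] sz [ 28.5 159.8] 90.0 z 87.9 ext [-75.3 -59.6] [ 84.5 -31.1]
posts 1005 [ 84.  -59.8] [92.9 60.7]
posts 711 [-59.9 -93.3] [ 59.7 -84.8]
side ball 45 [  32.2 -147.7]
wrist ball 642 [  33.2 -145.3]
scene ball 51 [  39.2 -150. ]
```

View pics/end.png

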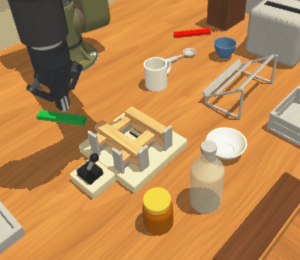

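The final view shows the complete stack at (130,133), the toggle leaning to +x at (93,158) with the ball at +33 mm (on), the rack empty and the crockery upright. I hand it in.

```bash
python3 -c "
from cell import robot
print(robot.hand_in())"
```

```text
the job is handed in; nothing more can be done
None
```

The stack is complete: all three slats lie flat, with their ends on their posts within what the camera can resolve. I then flipped the fan toggle on and handed the job in at about 40 s; nothing else looked moved in the last picture, and the hand-in gave no verdict.

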